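# Raise the sprung pilot-lamp stand to its second stop and hold it

### The job

Raise the sprung test lamp over the bench: draw the red-tabbed locking pin straight out of the lamp stand's bore, lay it in the open-topped parking notch at the side of the stand and let go of it. Then squeeze the lamp head so that its orange release button is pressed in, pull the head up past the first stop to the second stop (fully extended), and finish still holding it up there, because it springs back down when let go. Leave the loose parts on the bench alone.

Things in the scene. Friction and masses are not known exactly. Their poses are not given: they have to be found in the camera images.
- stand: Fixed lamp stand. Origin on the bench on the mast axis, z up, x from the pin's tab through the bore to the mast. In its frame, mm: grey base plate x -55..45, y -105..45, 12 high; dark sleeve 26 wide to z 97; aluminium bracket x -42..-30, y -16..16, to z 145, with a bore 10 wide and high along x at y 0, z 120..130; parking block x -42..-2, y -98..-72, flared top at z 110.
- bore (a point): Point on the front face (the tab's side) of the bracket where the locking pin's axis lies when it is in the bore: (-42, 0, 124) mm in the stand's frame. Axes are the stand's: the pin is drawn out along -x.
- notch (a point): Where the middle of the pin's shaft belongs when parked: (-22, -85, 95) mm in the stand's frame, same axes. Centre of the parking block's groove: along x, 40 mm long, 11 mm wide, walls 10 mm high, then a mouth flaring to about 24 mm; open at both ends and on top. Lower the pin in level, its tab on the -x side as in the bore and outside the block.
- pin: Loose locking pin, about 35 g. Steel shaft 8 mm thick, 46 mm long along +x; flat red tab x -34..0, 12 mm thick (y), z -14..8. Origin on the shaft axis at the shoulder between tab and shaft; z up. At the start level in the bore, shoulder 2 mm before the bracket, tip 17 mm inside the lamp head: draw it 46 mm along -x to leave the bracket. Grip the tab's flat sides from above.
- shaft (a point): Middle of the pin's shaft, 23 mm from the shoulder towards the tip; axes are the pin's.
- head (a point): Centre of the black lamp head on the telescope, a block 30 x 30 x 34 mm, 125 mm above the bench when down. Axes are the stand's. A brass socket with amber lamp tops out 39 mm above it. Orange button on its +y side, 2 mm thumb rest on -y. It cannot turn or shift: fingers closing along y from above press button and rest, 39 mm over both before, 34 mm pressed.
- button_face (a point): Centre of the outer face of the orange release button (18 mm wide, 24 mm high), which stands out 7 mm from the +y side of the lamp head and goes in along -y.
- release (a joint): Button travel, m: 0 out, 0.005 fully in; sprung, 2 N at first and 6 N fully in. A catch keeps the head down until the button is in by more than 3 mm (0.003); it springs out again when let go. A raised head that is let go drops onto the top of the catch, 16 mm up; pressing the button lets it down fully.
- tube_top (a joint): First telescope stage, m: 0 down, 0.060 at the first stop. Spring and weight resist with about 3.5 to 4 N and draw it back down when let go.
- tube_mid (a joint): Second telescope stage, m: 0 down, 0.050 at the second stop. It starts to follow only when the first stage is at its first stop; then the resistance is about 8 to 10 N. Fully extended, the head is 110 mm higher than at the start.
- glass_cap: Loose green glass pilot lamp cap, 22 mm across and 21 mm high; origin under its centre. Bystander.
- vu_frame: Loose steel VU-meter frame lying flat, 48 x 64 x 8 mm; origin under its centre. Bystander.
- idler: Loose black rubber idler disc, 34 mm across, 14 mm high with its brass hub; origin under its centre. Bystander.
- knurled_knob: Loose aluminium knurled knob, 30 mm across, 18 mm high; origin under its centre. Bystander.

How it is judged (in metres and radians):
On the way, in this order (a step that is already met when the one before it is completed fails the run):
1. the pin lies in the parking notch, let go, with the lamp still down (x of shaft in the frame of notch between -0.012 and 0.012 m and y of shaft in the frame of notch between -0.0035 and 0.0035 m and z of shaft in the frame of notch between -0.004 and 0.004 m and angle between the x axis of pin and the x axis of stand, either way round below 0.15 rad and contact force between the fingers and pin below 0.1 N and value of joint each of tube_top, tube_mid below 0.005 m), for 0.2 s.
2. the fingers press the release button in while the lamp is still down (value of joint release above 0.0032 m and value of joint tube_top below 0.01 m and contact force between the fingers and release above 1 N), for 0.05 s.
At the end, for the whole second after the job is handed in: Fingers hold the lamp head (over 2 N), at rest, first stage out over 55 of 60 mm, second over 44 of 50 mm; pin untouched in the notch (shaft middle within 12 mm along, 3.5 across, 4 in height, 0.15 rad of its direction); each loose part moved less than 15 mm (value of joint tube_top above 0.055 m and value of joint tube_mid above 0.044 m and contact force between the fingers and tube_top above 2 N and linear speed of tube_top below 0.02 m/s and x of shaft in the frame of notch between -0.012 and 0.012 m and y of shaft in the frame of notch between -0.0035 and 0.0035 m and z of shaft in the frame of notch between -0.004 and 0.004 m and angle between the x axis of pin and the x axis of stand, either way round below 0.15 rad and contact force between the fingers and pin below 0.1 N and distance of each of glass_cap, vu_frame, idler, knurled_knob from where it was at the start of the episode below 0.015 m); the arm keeps its last pose, push and grip.
It fails at once if a loose part on the bench is pushed 15 mm or more (distance of any of glass_cap, vu_frame, idler, knurled_knob from where it was at the start of the episode above 0.015 m).
It also fails if it takes over 51 s, if anything falls off the work surface, if the arm or the gripper's body presses on something with over 40 N, if the wrist force passes 120 N, or if a joint passes its speed limit or range.

### The arm

A 6-joint arm with a two-finger parallel gripper is mounted at the origin on the work surface. World frame = base frame: x ahead of the robot, y to its left, z up, the work surface at z = 0. Lengths are in mm, angles in rad, forces in N, time in s.
With the tool pointing down it reaches from about 300 to 775 mm from the base axis. Payload 14.6 kg.
Tool frame: the origin (TCP) lies between the finger pads; the fingertips stand manip.tip_reach ahead of it and the grasp point (between the pads) lies 5 mm behind it (manip.tip_reach is the distance from the TCP to the fingertips, in mm); z points along the fingers, y is the line along which they close (so a half turn about z gives the same grasp; the last joint's range is limited). The gripper opens to 94 mm and grips with 3 to 60 N. Pads are 16 mm wide; open, the fingers measure 119 mm over their backs; the gripper's body (75 mm by 177 mm) begins 78 mm behind the grasp point.
Start: joints at [1.261, 0.3, 1.521, -0, 1.321, -0.067], TCP at [132.23, 533.858, 219.446] pointing down, gripper open.
Joint ranges: [-3.03, 3.03], [-0.79, 2.21], [0.23, 2.52], [-1.04, 4.18], [0, 3.07], [-2.55, 2.55]. Speed limits (rad/s): [2.22, 2.22, 2.57, 3.14, 3.14, 3.14].

### API

Orientations are given as [roll, pitch, yaw] about the fixed x, y, z axes, in that order (R = Rz(yaw) Ry(pitch) Rx(roll)).
In Python, from cell import manip gives the robot as it stands. The module is installed in compiled form; this text tells all that it offers.
- The arm moves only by the shell command python3 -m creep 'ROWS' [FORCE]. ROWS is JSON, a list of rows, each a list of 3 entries, a list of its own where there are three numbers: the opening, from -1 (shut) to 1 (fully open), then the shift along the tool's x, y, z in cm, then the turn about the tool's z in units of 5 degrees (1.0 is 5 degrees). In form: [[grip, [tx, ty, tz], roll], ...]. A call has 1 to 12 rows; each row is the pose to reach, as a shift and turn from the pose commanded when the call began, along the tool's axes at that moment; what a row does not reach only later rows make up. A row lasts 1/10 s, in which the tool goes at most 50 mm and 8.59 degrees, less where a joint would pass 70% of its speed; a pose out of reach is approached as far as the arm can. A call with a gripper value outside its range is refused whole. The fingers move at their own pace and stop on an object; FORCE is the grip in N (left out, the last holds). Time passes only in rows, so rows that repeat a pose let the fingers close. It gives the time, the measured TCP pose, the force, the opening and the grip force at its end, in the units of the state.
- manip.read_state(): the state, without advancing time (a new reading comes with each control period).
- manip.camera(name): name is "scene" or "top" or "wrist"; returns the picture (480x640x3 uint8, red, green, blue); there is no depth.
- manip.camera_params(name): a dict with "fovy" (degrees; the focal length in pixels is half the picture's height over the tangent of half this angle, whatever the lens; pixels are square), "cx", "cy" (the principal point, pixels), "origin" and "attitude" of the camera in the world. Camera axes: x right, y down, z forward; pixel columns grow to the right and rows downward; lengths in mm; the calibration is good to about 2 mm. A picture is of the moment at which its call begins: read the wrist's pose just before it. camera_params takes no time and is no camera call; for the wrist camera it gives the pose at the moment of the call.
- manip.sign_off(): hands the job in; it is judged then, once.
The state is a dict: "clock": time; "joints": joint angles; "qd": joint speeds; "effort": joint torques, N m; "eef_pos": TCP position; "eef_rot": TCP orientation; "wrist_force": force on the tool from outside, world axes, zero at the start; "moment": the same for the moment, N m; "finger_gap": finger opening in mm; "finger_force": force on a finger pad.
Only numpy, scipy, OpenCV 4.12 (cv2) and the standard library are available. Lean on these libraries where they do the work, as an engineer would, in place of code of your own. Each camera call takes 0.05 s, during which the arm holds its last target. There are 200 camera calls.

## Working session

There is one attempt and no reset: what is moved stays moved. The work goes in short steps, Python scripts to look and compute and a shell command to move; the robot and the scene stay as the last step left them, time stands still between calls to the robot, and variables do not carry over. Pictures are saved under pics/ and viewed, at most 10 in all, crops included, and the job is handed in when it is done.

```bash
mkdir -p pics; python3 - <<'E'
from cell import manip
import cv2
s=manip.read_state(); print({k:s[k] for k in('clock','eef_pos','eef_rot','finger_gap')},manip.tip_reach)
for n in("scene","top"):
    print(n,manip.camera_params(n)); cv2.imwrite(f"pics/{n}0.png",manip.camera(n)[:,:,::-1])
E
```

```text
{'clock': 0.0, 'eef_pos': array([132.16183141, 533.6320323 , 218.87994076]), 'eef_rot': array([-3.14042036e+00, -7.66095421e-05,  2.89876566e+00]), 'finger_gap': 93.94995304332942} 14.0
scene {'fovy': 46.832615193265674, 'cx': 318.60944074849766, 'cy': 228.61212732616818, 'origin': array([1194.08090433,  -51.59457839,  570.80317377]), 'attitude': array([-2.25464330e+00, -8.64552876e-04,  1.34220467e+00])}
top {'fovy': 42.282502441577606, 'cx': 311.2517809155801, 'cy': 244.8216956304349, 'origin': array([464.17715426,  46.03659951, 922.28811209]), 'attitude': array([-2.91519131, -0.00411585, -1.49020296])}
```

View pics/scene0.png

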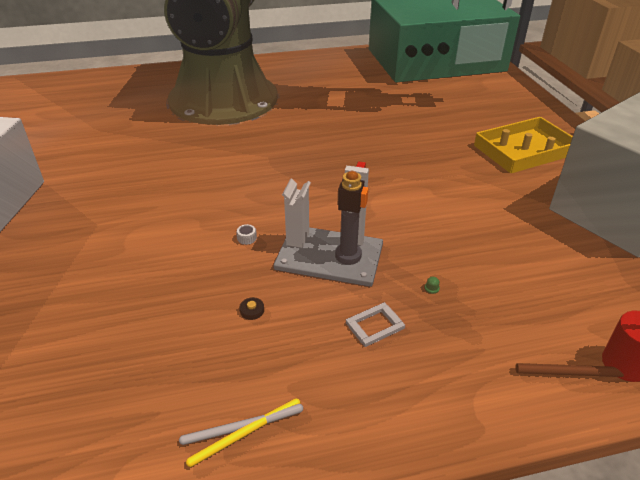

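View pics/top0.png

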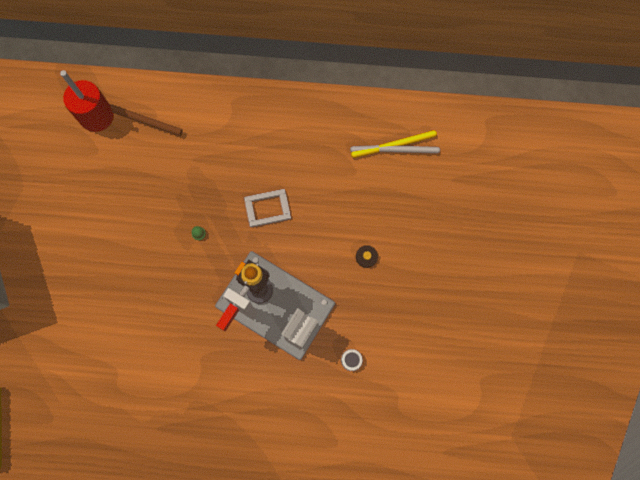

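The scene view shows the stand with its base at about (330,255), the head at (352,193) and the orange button facing right. In the top view the base corners are near (254,253), (334,300) and (303,357), the red tab at (228,317) and the notch at (300,328). I'll enlarge both for accurate pixels.

```bash
python3 - <<'E'
import cv2
a=cv2.imread("pics/top0.png")[240:365,205:345]; cv2.imwrite("pics/top0c.png",cv2.resize(a,None,fx=4.8,fy=4.8,interpolation=cv2.INTER_CUBIC)[:600])
a=cv2.imread("pics/scene0.png")[155:290,265:395]; cv2.imwrite("pics/scene0c.png",cv2.resize(a,None,fx=4.4,fy=4.4,interpolation=cv2.INTER_CUBIC))
E
```

```text
(no output)
```

View pics/top0c.png

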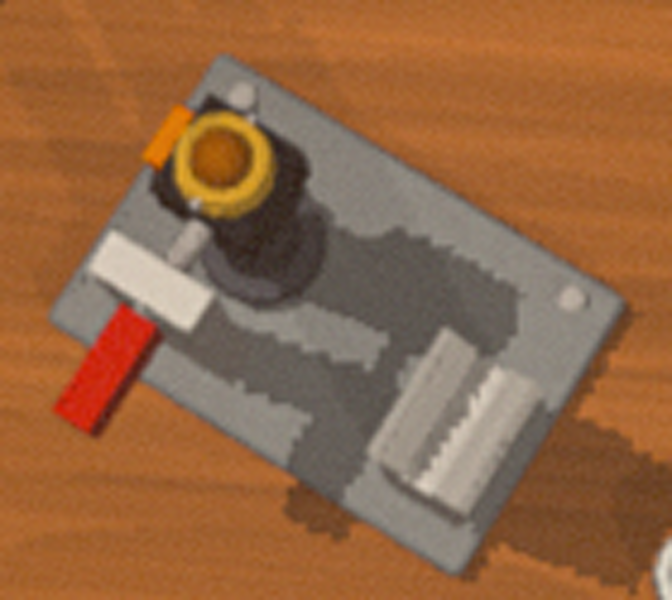

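View pics/scene0c.png

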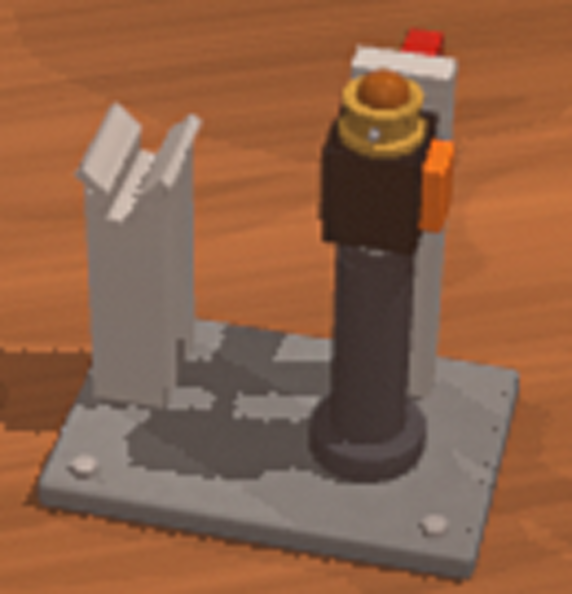

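The top crop gives the base-top corners at (222,55), (625,300), (462,572) and (52,318), the bracket top, and the tab end at (75,424). The scene crop gives the front base corners at (44,490) and (472,560), and the bracket top at (352,68) to (455,80). Next I'll fit the stand pose to these points.

```bash
cat > h.py <<'E'
import numpy as np
from scipy.spatial.transform import Rotation as R
from cell import manip
def proj(P,n,c=None):
    c=c or manip.camera_params(n); f=240/np.tan(np.radians(c['fovy']/2))
    p=(np.atleast_2d(P)-c['origin'])@R.from_euler('xyz',c['attitude']).as_matrix()
    return np.c_[c['cx']+f*p[:,0]/p[:,2],c['cy']+f*p[:,1]/p[:,2]]
def stand(v,P):
    P=np.atleast_2d(P).astype(float); return P@R.from_euler('z',v[2]).as_matrix().T+[v[0],v[1],0]
E
python3 - <<'E'
from h import *
from scipy.optimize import least_squares
T=[((45,45,12),(222,55)),((45,-105,12),(625,300)),((-55,-105,12),(462,572)),((-55,45,12),(52,318)),((-30,16,145),(113,232)),((-30,-16,145),(215,290)),((-42,-16,145),(192,332)),((-42,16,145),(90,272)),((-78,-6,132),(95,437)),((-78,6,132),(55,410)),((0,0,164),(222,155))]
S=[((45,-105,12),(44,490)),((45,45,12),(472,560)),((-55,45,12),(517,372)),((-30,-16,145),(352,68)),((-30,16,145),(455,80)),((-42,16,145),(455,58)),((-42,-16,145),(362,47))]
tp=np.array([a for a,_ in T]);ti=np.array([b for _,b in T])/4.8+[205,240]
sp=np.array([a for a,_ in S]);si=np.array([b for _,b in S])/4.4+[265,155]
ct,cs=manip.camera_params('top'),manip.camera_params('scene')
rt=lambda v:proj(stand(v,tp),'',ct)-ti
rs=lambda v:proj(stand(v,sp),'',cs)-si
for f in (rt,rs,lambda v:np.r_[rt(v),rs(v)]):
    best=min((least_squares(lambda v:f(v).ravel(),[500,100,y]) for y in (0,1.5,3,-1.5)),key=lambda r:r.cost)
    print(best.x,best.cost)
v=best.x;print(rt(v).round(1).tolist(),rs(v).round(1).tolist())
print(stand(v,[[-42,0,124],[-61,0,124],[-22,-85,95],[0,0,125]]).round(1))
E
```

```text
[ 5.97945748e+02  1.28671245e+02 -4.66017455e-01] 6.132986531661736
[ 6.02340509e+02  1.33115963e+02 -4.62146389e-01] 5.615843947608481
[ 5.99034612e+02  1.30567330e+02 -4.59440119e-01] 48.25778180062697
[[-1.6, -2.3], [0.5, -2.3], [-0.6, 0.1], [-2.5, -0.2], [-0.9, -0.9], [-0.7, -0.1], [-1.1, -0.7], [-1.3, -1.2], [-1.7, -1.0], [-1.3, -0.3], [-1.6, -1.3]] [[-4.0, -1.6], [-0.8, -1.1], [-1.0, -2.2], [-2.5, -1.1], [-3.3, -0.9], [-1.9, -0.5], [-3.1, -0.8]]
[[561.4 149.2 124. ]
 [544.4 157.6 124. ]
 [541.6  64.1  95. ]
 [599.  130.6 125. ]]
```

```bash
cat >> h.py <<'E'
def delta(pos,yaw=None):
    s=manip.read_state(); M=R.from_euler('xyz',s['eef_rot']).as_matrix()
    d=M.T@(np.array(pos)-s['eef_pos'])/10
    r=0 if yaw is None else -np.degrees((yaw-s['eef_rot'][2]+np.pi)%(2*np.pi)-np.pi)/5
    print('t',round(s['clock'],2),'pos',s['eef_pos'].round(1),'rot',s['eef_rot'].round(3),'gap',round(s['finger_gap'],1),'F',s['wrist_force'].round(1),'| rows',d.round(2),round(r,2))
E
python3 - <<'E'
from h import *
delta([535,162,250],2.679); print(manip.camera_params('wrist'))
E
```

```text
t 0.1 pos [132.2 533.6 218.9] rot [-3.141 -0.     2.899] gap 93.9 F [ 0.7  0.3 -0. ] | rows [-48.04 -26.39  -3.08] 2.52
{'fovy': 60.319321048933624, 'cx': 321.0069134092576, 'cy': 242.60745955062194, 'origin': array([ 54.37636567, 553.87361251, 384.58199819]), 'attitude': array([2.86023727e+00, 1.48752218e-03, 1.32891844e+00])}
```

```bash
python3 -m creep '[[0.3,[-4,-2.2,-1],0.3],[0.3,[-8,-4.4,-2],0.6],[0.3,[-12,-6.6,-3],0.9],[0.3,[-16,-8.8,-3.08],1.2],[0.3,[-20,-11,-3.08],1.5],[0.3,[-24,-13.2,-3.08],1.8],[0.3,[-28,-15.4,-3.08],2.1],[0.3,[-32,-17.6,-3.08],2.4],[0.3,[-36,-19.8,-3.08],2.52],[0.3,[-40,-22,-3.08],2.52],[0.3,[-44,-24.2,-3.08],2.52],[0.3,[-48.04,-26.39,-3.08],2.52]]'
python3 -m creep '[[0,[0,0,0],0],[0,[0,0,0],0],[0,[0,0,0],0]]'
python3 - <<'E'
from h import *
import cv2
delta([535,162,250],2.679); print(manip.camera_params('wrist'))
im=manip.camera('wrist'); cv2.imwrite('pics/w1.png',im[:,:,::-1])
E
```

```text
clock: 1.3
eef_pos: [536.2, 160.6, 250.0]
eef_rot: [-3.141, -0.0, 2.679]
wrist_force: [1.3, 0.4, 0.7]
finger_gap: 61.4
finger_force: 0.0
clock: 1.6
eef_pos: [534.5, 162.8, 250.1]
eef_rot: [-3.141, -0.0, 2.68]
wrist_force: [0.9, 0.2, 0.2]
finger_gap: 47.4
finger_force: 0.0
t 1.6 pos [534.5 162.8 250.1] rot [-3.141 -0.     2.68 ] gap 47.4 F [0.9 0.2 0.2] | rows [-0.08 -0.05  0.01] 0.01
{'fovy': 60.319321048933624, 'cx': 321.0069134092576, 'cy': 242.60745955062194, 'origin': array([462.84017374, 199.52495343, 415.77948091]), 'attitude': array([2.86051023e+00, 5.82105144e-04, 1.10968949e+00])}
```

View pics/w1.png

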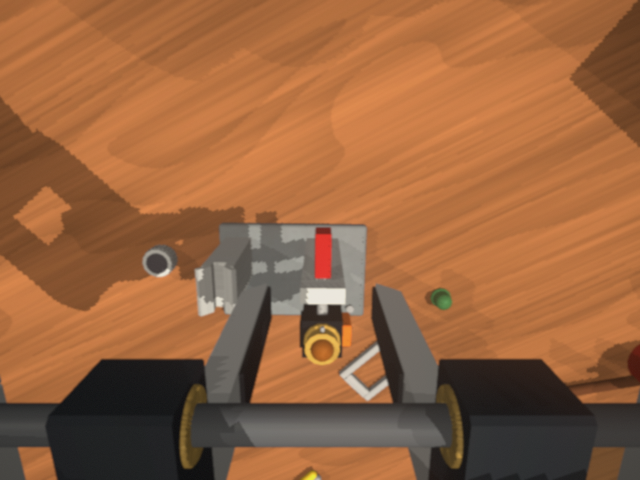

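The wrist view shows the tab centred between the fingers: tab at columns 315–332, rows 229–278; bracket top 306–346, rows 289–304; lamp top (322,346). I'll fit the stand from this view and pool it with the others.

```bash
python3 - <<'E'
from h import *
import cv2
from scipy.optimize import least_squares
im=cv2.imread('pics/w1.png'); b,g,r=[im[200:300,290:350,i].astype(int) for i in range(3)]
m=(r>150)&(g<60)&(b<60); ys,xs=np.nonzero(m); print('red',xs.min()+290,xs.max()+290,ys.min()+200,ys.max()+200,'mean',xs.mean()+290.5)
# top face = brighter red
W=[((-78,-6,132),(315,234)),((-78,6,132),(331.5,234)),((-44,-6,132),(315,278)),((-44,6,132),(332,278)),((-42,-16,145),(306,289)),((-42,16,145),(346,289)),((-30,-16,145),(306,304)),((-30,16,145),(346,304)),((0,0,164),(322,347)),((-55,-105,12),(221,225)),((-55,45,12),(366,226))]
p=np.array([a for a,_ in W]);q=np.array([b for _,b in W])
c=manip.camera_params('wrist')
f=lambda v:proj(stand(v,p),'',c)-q
o=least_squares(lambda v:f(v).ravel(),[599,130,-.462],loss='soft_l1'); print(o.x,o.cost); print(f(o.x).round(1).tolist())
s=manip.read_state();M=R.from_euler('xyz',s['eef_rot']).as_matrix()
tips=s['eef_pos']+np.array([[0,-s['finger_gap']/2,14],[0,s['finger_gap']/2,14]])@M.T
print('tips',proj(tips,'',c).round(1))
print(stand(o.x,[[-61,0,124],[-22,-85,95],[0,0,125]]).round(1))
E
python3 - <<'E'
import cv2
im=cv2.imread('pics/w1.png')[215:365,190:390]
cv2.imwrite('pics/w1c.png',cv2.resize(im,None,fx=4,fy=4,interpolation=cv2.INTER_CUBIC))
E
```

```text
red 316 329 234 276 mean 323.04347826086956
[ 6.01107467e+02  1.32798423e+02 -4.63946703e-01] 20.76647485421838
[[0.3, -0.0], [0.7, 0.1], [0.4, 0.8], [-0.3, 0.8], [-5.1, -1.0], [0.3, -0.8], [-4.9, -0.3], [-0.0, -0.2], [1.5, 8.3], [-2.5, 0.0], [1.7, -0.5]]
tips [[269.3 300.8]
 [369.  300.9]]
[[546.6 160.1 124. ]
 [543.4  66.6  95. ]
 [601.1 132.8 125. ]]
```

View pics/w1c.png

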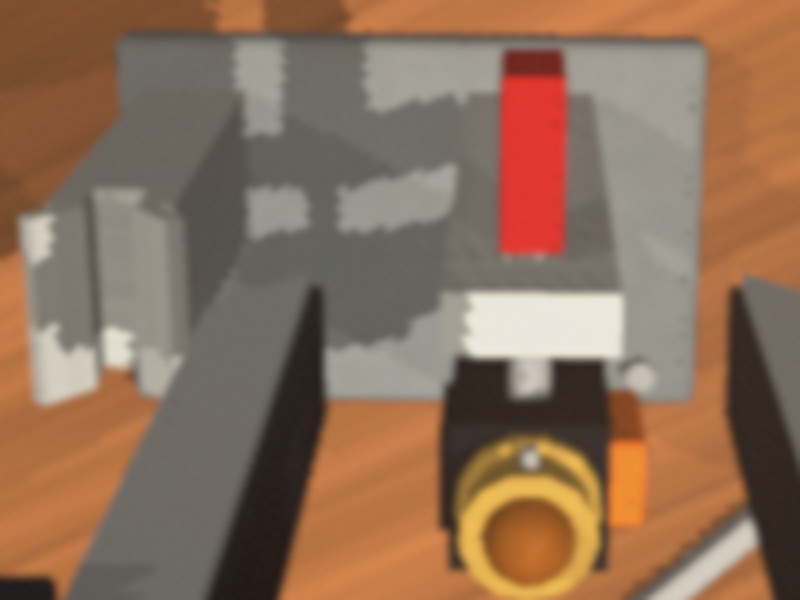

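The crop confirms the tab at x 315.5–331.5 and rows 234–278. The finger tips appear about 3 px right of where I predict them, so I correct by −1.3 mm in stand y. That puts the tab centre near (546,159). I'll descend with the tips level around the tab, TCP z 119.

```bash
python3 - <<'E'
from h import *
delta([546,159,119],2.6776)
E
```

```text
t 1.65 pos [534.4 163.1 250.3] rot [ 3.142 -0.     2.68 ] gap 47.1 F [ 0.1 -0.4 -0.4] | rows [-1.22  0.15 13.13] 0.03
```

```bash
python3 -m creep '[[0,[-1.2,0.15,3],0],[0,[-1.2,0.15,6],0],[0,[-1.2,0.15,9],0],[0,[-1.2,0.15,11],0],[0,[-1.2,0.15,11],0],[0,[-1.2,0.15,11],0]]'
python3 - <<'E'
from h import *
import cv2
delta([546,159,119],2.6776)
im=manip.camera('wrist')[200:400,200:440]; cv2.imwrite('pics/w2.png',cv2.resize(im[:,:,::-1],None,fx=3,fy=3,interpolation=cv2.INTER_CUBIC))
E
```

```text
clock: 2.25
eef_pos: [546.4, 158.9, 141.2]
eef_rot: [3.141, 0.001, 2.68]
wrist_force: [-0.4, 0.5, -0.2]
finger_gap: 46.9
finger_force: 0.0
t 2.25 pos [546.4 158.9 141.2] rot [3.141e+00 1.000e-03 2.680e+00] gap 46.9 F [-0.4  0.5 -0.2] | rows [ 0.04 -0.01  2.22] 0.03
```

View pics/w2.png

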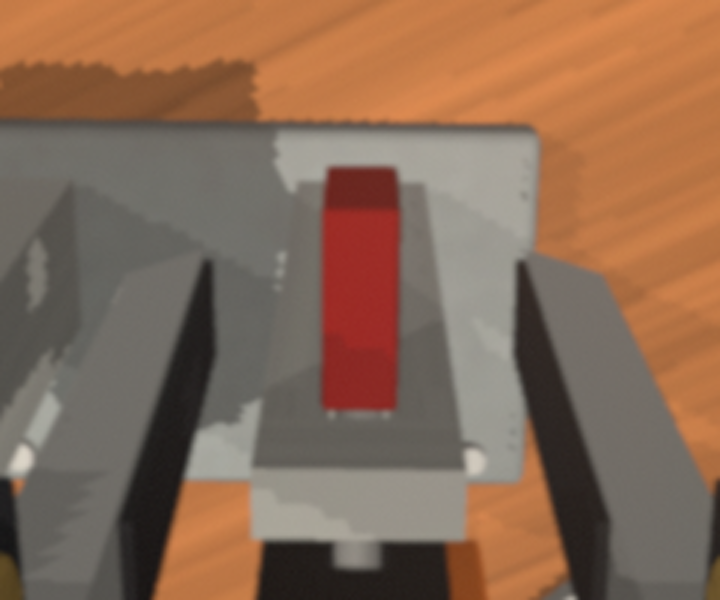

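The tips sit at x 212 and 517 and the tab is centred at 361, so it is 0.5 mm off and in line. I'll go down and close.

```bash
python3 -m creep '[[0,[0,-0.05,1.2],0],[0,[0,-0.05,2.2],0],[-0.4,[0,-0.05,2.2],0],[-0.8,[0,-0.05,2.2],0],[-1,[0,-0.05,2.2],0],[-1,[0,-0.05,2.2],0],[-1,[0,-0.05,2.2],0],[-1,[0,-0.05,2.2],0],[-1,[0,-0.05,2.2],0]]' 20
```

```text
clock: 3.2
eef_pos: [546.4, 157.8, 118.5]
eef_rot: [3.141, 0.0, 2.679]
wrist_force: [0.5, -0.1, 1.1]
finger_gap: 12.0
finger_force: 20.0
```

```bash
python3 -m creep '[[-1,[0.5,0,0],0],[-1,[1,0,0],0],[-1,[1.5,0,0],0],[-1,[2,0,0],0],[-1,[2.6,0,0],0],[-1,[3.2,0,0],0],[-1,[3.8,0,0],0],[-1,[4.4,0,0],0],[-1,[5,0,0],0],[-1,[5.6,0,0],0],[-1,[6,0,0],0],[-1,[6,0,0],0]]'
python3 - <<'E'
from h import *
import cv2
delta([546.4,157.8,118.5],2.6776)
im=manip.camera('wrist')[150:400,150:450]; cv2.imwrite('pics/w3.png',cv2.resize(im[:,:,::-1],None,fx=2,fy=2))
E
```

```text
clock: 4.4
eef_pos: [492.1, 184.8, 118.2]
eef_rot: [-3.141, -0.0, 2.679]
wrist_force: [-0.6, -0.1, 0.6]
finger_gap: 11.8
finger_force: 20.0
t 4.4 pos [492.1 184.8 118.2] rot [-3.141 -0.     2.679] gap 11.8 F [-0.6 -0.1  0.6] | rows [-6.06  0.01 -0.03] 0.02
```

View pics/w3.png

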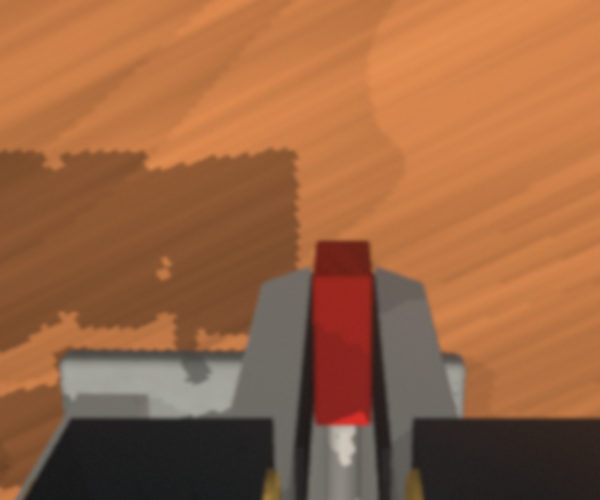

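The wrist view shows the pin free of the bracket and level, with the tab squarely between the pads (tab rows 275–425, x 312–372 in the crop). Next I raise it 1 cm, go sideways −85 mm, then back over the notch.

```bash
python3 -m creep '[[-1,[0,0,-1],0],[-1,[0,-2,-1],0],[-1,[0,-4.5,-1],0],[-1,[0,-7,-1],0],[-1,[0,-8.5,-1],0],[-1,[-1.5,-8.5,-1],0],[-1,[-3,-8.5,-1],0],[-1,[-4.5,-8.5,-1],0],[-1,[-5.6,-8.5,-1],0],[-1,[-5.6,-8.5,-1],0],[-1,[-5.6,-8.5,-1],0],[-1,[-5.6,-8.5,-1],0]]'
python3 - <<'E'
from h import *
import cv2
B=np.array([546.4,157.8,118.5]); delta(B+stand([0,0,-.4635],[[-4,-85,-29]])[0],2.6776)
im=manip.camera('scene')[130:280,240:400]; cv2.imwrite('pics/s4.png',cv2.resize(im[:,:,::-1],None,fx=3.75,fy=3.75,interpolation=cv2.INTER_CUBIC))
E
```

```text
clock: 5.65
eef_pos: [504.3, 83.8, 128.3]
eef_rot: [-3.142, -0.0, 2.679]
wrist_force: [-0.7, 0.0, -1.0]
finger_gap: 11.9
finger_force: 20.0
t 5.65 pos [504.3  83.8 128.3] rot [-3.142 -0.     2.679] gap 11.9 F [-0.7  0.  -1. ] | rows [-0.05  0.    3.88] 0.02
```

View pics/s4.png

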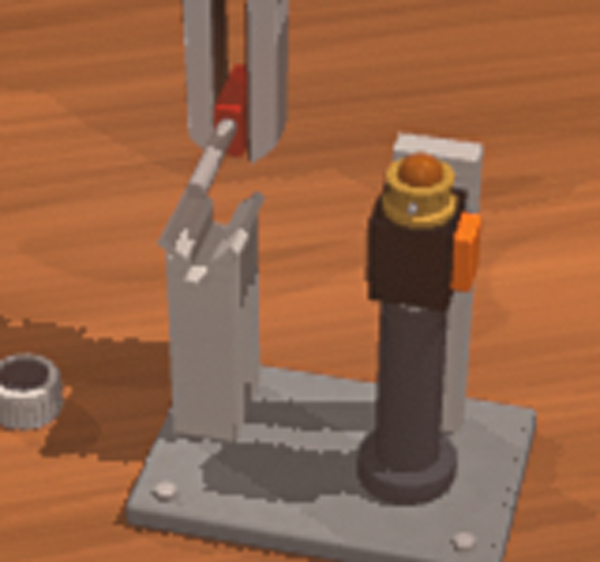

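In the scene view the pin tip is at about (200,185), straight above the groove end at (195,270), so I lower it.

```bash
python3 -m creep '[[-1,[0,0,0.8],0],[-1,[0,0,1.6],0],[-1,[0,0,2.2],0],[-1,[0,0,2.7],0],[-1,[0,0,3.2],0],[-1,[0,0,3.6],0],[-1,[0,0,3.8],0],[-1,[0,0,3.8],0],[-1,[0,0,3.8],0]]'
```

```text
clock: 6.6
eef_pos: [504.9, 83.5, 90.4]
eef_rot: [3.141, 0.0, 2.679]
wrist_force: [0.4, 0.4, -0.3]
finger_gap: 11.7
finger_force: 20.0
```

```bash
python3 -m creep '[[-1,[0,0,0.08],0],[-1,[0,0,0.08],0],[-0.5,[0,0,0.08],0],[-0.2,[0,0,0.08],0],[-0.2,[0,0,0.08],0],[-0.2,[0,0,0.08],0],[-0.2,[0,0,-3],0],[-0.2,[0,0,-6],0],[-0.2,[0,0,-9],0],[-0.2,[0,0,-12],0],[-0.2,[0,0,-12],0],[-0.2,[0,0,-12],0]]'
python3 - <<'E'
from h import *
import cv2
B=np.array([546.4,157.8,118.5]); delta(B+stand([0,0,-.4635],[[62,0,95]])[0],2.6776)
im=manip.camera('scene')[130:280,240:400]; t=manip.camera('top')[240:365,205:345];
a=cv2.resize(im,(400,375),interpolation=cv2.INTER_CUBIC);b=cv2.resize(t,(400,375),interpolation=cv2.INTER_CUBIC)
w=cv2.resize(manip.camera('wrist')[150:400,150:450],(270,225)); 
o=np.zeros((600,800,3),np.uint8);o[:375,:400]=a;o[:375,400:]=b;o[375:,:270]=w
cv2.imwrite('pics/m5.png',o[:,:,::-1])
E
```

```text
clock: 7.8
eef_pos: [504.8, 83.5, 210.2]
eef_rot: [3.141, 0.001, 2.679]
wrist_force: [-0.7, -0.6, 0.0]
finger_gap: 37.4
finger_force: 0.0
t 7.8 pos [504.8  83.5 210.2] rot [3.141e+00 1.000e-03 2.679e+00] gap 37.4 F [-0.7 -0.6  0. ] | rows [-6.61  8.51 -0.32] 0.01
```

View pics/m5.png

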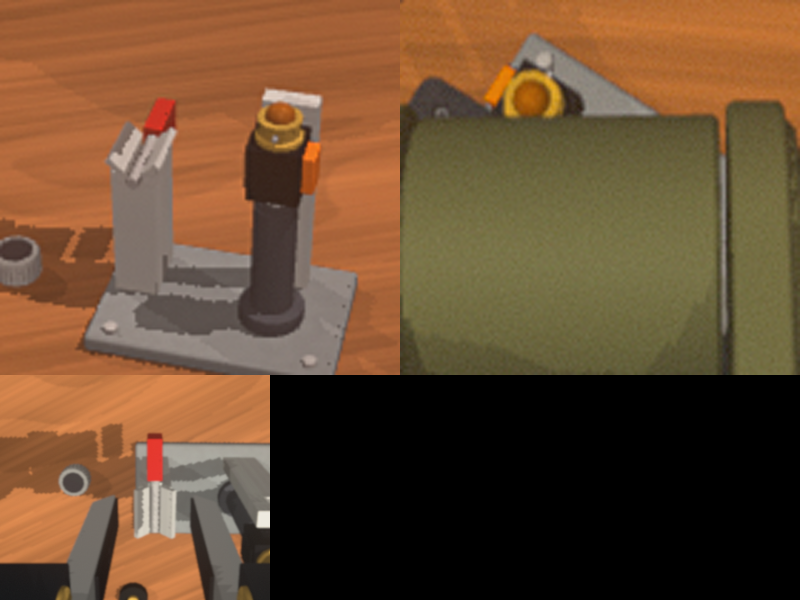

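The scene and wrist views show the pin lying level in the groove, tab outside the block, with the lamp still down. I go over the lamp head now and check numerically, as my views are used up.

```bash
python3 -m creep '[[0.2,[0,2,-0.5],0],[0.2,[-2,5,-0.5],0],[0.2,[-4.5,8.5,-0.5],0],[0.2,[-6.55,8.5,-0.5],0],[0.2,[-6.55,8.5,-0.5],0],[0.2,[-6.55,8.5,-0.5],0],[0.2,[-6.55,8.5,-0.5],0]]'
python3 - <<'E'
from h import *
import cv2
B=np.array([546.4,157.8,118.5]); delta(B+stand([0,0,-.4635],[[61,0,1.5]])[0],2.6776)
c=manip.camera_params('wrist');im=cv2.cvtColor(manip.camera('wrist'),cv2.COLOR_RGB2HSV)
m=cv2.inRange(im,(8,220,120),(18,255,255));n,l,st,ce=cv2.connectedComponentsWithStats(m)
i=[k for k in range(1,n) if st[k,4]>60];print(st[i].tolist(),ce[i].round(1).tolist())
s=manip.read_state();M=R.from_euler('xyz',s['eef_rot']).as_matrix()
# expected pixels in tool frame: button top face centre (y 15..22, z137), lamp top, with head centre under TCP
g=s['eef_pos']; up=lambda x,y,z: [*(g+M@[x,y,0])[:2],z]
print(proj([up(-9,22,137),up(9,22,137),up(9,15,137),up(0,22,125),up(0,0,164)],'',c).round(1))
E
```

```text
clock: 8.65
eef_pos: [600.6, 130.3, 214.9]
eef_rot: [-3.141, -0.001, 2.679]
wrist_force: [0.3, -0.2, -0.2]
finger_gap: 56.3
finger_force: 0.0
t 8.65 pos [600.6 130.3 214.9] rot [-3.141e+00 -1.000e-03  2.679e+00] gap 56.3 F [ 0.3 -0.2 -0.2] | rows [-0.03  0.04  9.49] 0.01
[] []
[[354.9 272.1]
 [355.6 244.5]
 [344.2 244.5]
 [353.8 252.6]
 [319.6 273.6]]
```

```bash
python3 - <<'E'
from h import *
import cv2
a=manip.camera('wrist')
im=a.astype(int);r,g,b=im[...,0],im[...,1],im[...,2]
m=((r>90)&(b<0.22*r)&(g<0.85*r)).astype(np.uint8);n,l,st,ce=cv2.connectedComponentsWithStats(m)
for k in range(1,n):
    if st[k,4]>40: print(st[k].tolist(),ce[k].round(1),im[l==k].mean(0).round())
for row in (255,265): print([tuple(a[row,c]) if 0 else '%d,%d,%d'%tuple(a[row,c]) for c in range(296,372,4)])
E
```

```text
[182, 121, 21, 51, 891] [192.5 144.9] [218.  53.  42.]
[347, 250, 9, 19, 122] [350.5 260.7] [239. 141.  51.]
[286, 449, 19, 17, 51] [294.5 456.5] [202. 163.  43.]
['52,44,38', '122,94,50', '147,114,57', '161,125,61', '155,119,58', '127,82,42', '130,78,38', '132,80,38', '136,93,46', '166,128,62', '220,170,79', '200,154,74', '83,64,47', '240,142,52', '240,144,53', '217,133,84', '153,150,141', '152,149,141', '156,129,109']
['55,43,35', '131,101,53', '162,124,60', '123,77,36', '153,90,41', '178,104,45', '185,107,46', '187,107,46', '176,101,41', '159,91,40', '138,99,47', '159,122,59', '100,74,46', '240,143,52', '240,143,50', '222,125,57', '192,120,71', '188,118,69', '187,118,70']
```

The button appears at x 347–356 and the brass ring is centred near 321. Both fit the prediction within about 1 mm, so I descend.

```bash
python3 -m creep '[[0.2,[0,0,3],0],[0.2,[0,0,6],0],[0.2,[0,0,8],0],[0.2,[0,0,9.4],0],[0.2,[0,0,9.4],0],[0.2,[0,0,9.4],0]]'
python3 -m creep '[[-0.2,[0,0,0],0],[-0.4,[0,0,0],0],[-1,[0,0,0],0],[-1,[0,0,0],0],[-1,[0,0,0],0],[-1,[0,0,0],0],[-1,[0,0,0],0]]' 40
```

```text
clock: 9.35
eef_pos: [601.6, 130.4, 122.2]
eef_rot: [3.141, 0.001, 2.679]
wrist_force: [-0.1, -0.2, 1.0]
finger_gap: 56.3
finger_force: 0.0
clock: 10.05
eef_pos: [601.5, 129.8, 122.2]
eef_rot: [-3.141, 0.001, 2.678]
wrist_force: [-4.0, -3.1, 6.5]
finger_gap: 31.5
finger_force: 40.0
```

The gap reads 31.5 mm where I expected 34, so I test with a small lift before trusting this grip.

```bash
python3 -m creep '[[-1,[0,0,0],0],[-1,[0,0,0],0]]'; python3 -m creep '[[-1,[0,0,-0.3],0],[-1,[0,0,-0.6],0],[-1,[0,0,-0.6],0],[-1,[0,0,-0.6],0]]'
```

```text
clock: 10.25
eef_pos: [601.5, 129.7, 122.2]
eef_rot: [-3.141, 0.001, 2.678]
wrist_force: [-3.5, -3.9, 8.0]
finger_gap: 31.9
finger_force: 40.0
clock: 10.65
eef_pos: [601.2, 129.9, 127.1]
eef_rot: [-3.141, -0.0, 2.679]
wrist_force: [0.1, -4.4, -3.4]
finger_gap: 31.9
finger_force: 40.0
```

```bash
python3 -m creep '[[-1,[0,0,-0.5],0],[-1,[0,0,-1],0],[-1,[0,0,-1.5],0],[-1,[0,0,-2],0],[-1,[0,0,-2.5],0],[-1,[0,0,-3],0],[-1,[0,0,-3],0],[-1,[0,0,-3],0]]'
python3 - <<'E'
from h import *
import cv2
def blob(im,f):
    r,g,b=[im[120:290,300:400,i].astype(int) for i in f]
    m=(r>120)&(g>0.6*r)&(b<0.45*r)  # brass
    ys,xs=np.nonzero(m); return len(xs),np.median(xs)+300,np.median(ys)+120
print(blob(cv2.imread('pics/scene0.png'),(2,1,0)),blob(manip.camera('scene'),(0,1,2)))
for z in (125,160):
  print(proj([[600,131,z+20+d] for d in (0,35)],'scene').round(0).tolist())
E
```

```text
clock: 11.45
eef_pos: [601.2, 130.0, 157.4]
eef_rot: [-3.141, -0.0, 2.679]
wrist_force: [0.2, -5.5, -2.7]
finger_gap: 31.9
finger_force: 40.0
(427, np.float64(347.0), np.float64(184.0)) (944, np.float64(344.0), np.float64(162.0))
[[350.0, 183.0], [351.0, 161.0]]
[[351.0, 161.0], [352.0, 138.0]]
```

The brass socket rose 22 px, about 35 mm, so the head is following. I continue to the second stop.

```bash
python3 -m creep '[[-1,[0,0,-0.8],0],[-1,[0,0,-1.6],0],[-1,[0,0,-2.4],0],[-1,[0,0,-3.1],0],[-1,[0,0,-3.8],0],[-1,[0,0,-4.5],0],[-1,[0,0,-5.2],0],[-1,[0,0,-5.9],0],[-1,[0,0,-6.5],0],[-1,[0,0,-7.1],0],[-1,[0,0,-7.1],0],[-1,[0,0,-7.1],0]]' 50
python3 - <<'E'
from h import *
im=manip.camera('scene')
r,g,b=[im[80:290,300:400,i].astype(int) for i in range(3)]
m=(r>120)&(g>0.6*r)&(b<0.45*r); ys,xs=np.nonzero(m); print(len(xs),np.median(xs)+300,np.median(ys)+80)
print(proj([[600,131,145+d] for d in (35,107)],'scene').round(0).tolist())
E
```

```text
clock: 12.7
eef_pos: [601.1, 130.1, 228.1]
eef_rot: [-3.141, -0.001, 2.679]
wrist_force: [1.1, -4.9, -9.2]
finger_gap: 31.7
finger_force: 50.0
777 343.0 156.0
[[351.0, 161.0], [354.0, 111.0]]
```

```bash
python3 -m creep '[[-1,[0,0,-0.2],0],[-1,[0,0,-0.25],0],[-1,[0,0,-0.25],0],[-1,[0,0,-0.25],0]]'
python3 - <<'E'
from h import *
import cv2
a=cv2.imread('pics/scene0.png'); im=np.ascontiguousarray(manip.camera('scene')[:,:,::-1])
t=a[168:194,340:366]
for y0,y1 in((60,260),):
    r=cv2.matchTemplate(im[y0:y1,310:400],t,cv2.TM_CCOEFF_NORMED); print(cv2.minMaxLoc(r)[1],cv2.minMaxLoc(r)[3][0]+310,cv2.minMaxLoc(r)[3][1]+y0)
b=proj([[600,131,150]],'scene')[0,1]
print([(d,round(float(proj([[600,131,150+d]],'scene')[0,1]-b),1)) for d in(95,100,104,108,110)])
E
```

```text
clock: 13.15
eef_pos: [601.2, 130.1, 230.5]
eef_rot: [-3.141, -0.001, 2.679]
wrist_force: [0.8, -5.4, -9.5]
finger_gap: 31.8
finger_force: 50.0
0.5489112734794617 368 199
[(95, -63.7), (100, -67.4), (104, -70.3), (108, -73.3), (110, -74.8)]
```

```bash
python3 -m creep '[[-1,[0,0,-0.1],0],[-1,[0,0,-0.18],0],[-1,[0,0,-0.18],0],[-1,[0,0,-0.18],0]]'
python3 - <<'E'
from h import *
import cv2
a=cv2.imread('pics/scene0.png'); im=np.ascontiguousarray(manip.camera('scene')[:,:,::-1])
for s in (1,1.08,1.15,1.22):
    t=cv2.resize(a[168:194,340:366],None,fx=s,fy=s)
    r=cv2.matchTemplate(im[60:150,320:390],t,cv2.TM_CCOEFF_NORMED);_,v,_,p=cv2.minMaxLoc(r); print(s,round(v,2),'centre',p[0]+320+13*s,p[1]+60+13*s,'start 353 181')
E
```

```text
clock: 13.6
eef_pos: [601.1, 130.1, 232.2]
eef_rot: [-3.141, -0.001, 2.679]
wrist_force: [1.9, -4.5, -8.4]
finger_gap: 31.5
finger_force: 50.0
1 0.55 centre 357 107 start 353 181
1.08 0.59 centre 357.04 107.04 start 353 181
1.15 0.58 centre 355.95 106.95 start 353 181
1.22 0.56 centre 355.86 106.86 start 353 181
```

```bash
python3 -m creep '[[-1,[0,0,-0.1],0],[-1,[0,0,-0.15],0],[-1,[0,0,-0.15],0],[-1,[0,0,-0.15],0],[-1,[0,0,-0.15],0],[-1,[0,0,-0.15],0],[-1,[0,0,-0.15],0],[-1,[0,0,-0.15],0],[-1,[0,0,-0.15],0],[-1,[0,0,-0.15],0]]'
```

```text
clock: 14.65
eef_pos: [601.0, 130.1, 232.6]
eef_rot: [-3.14, -0.002, 2.679]
wrist_force: [2.1, -4.5, -17.3]
finger_gap: 31.6
finger_force: 50.0
```

The force jumped to 17 N and the TCP stopped rising, so the head is against the second stop and firmly held. I hand in.

```bash
python3 -c "
from cell import manip
print(manip.sign_off())"
```

```text
the job is handed in; nothing more can be done
None
```

I handed the job in at about 14.7 s with the pin parked in the notch and the lamp head held at the second stop (force jumped to 17 N there); no verdict came back, and button travel was not measured: the grip closed to 31.5 mm instead of the expected 34, but the head released and followed.

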